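# Click the shelf stop into its catch in front of the plates

### The job

Push the blue shelf stop along its rail towards the yellow catch, the one in front of the stacked plates, until its spring pin drops into the notch between the catch's two humps, and leave it sitting there so that it guards the plates. Only push it gently with the outside of the fingers, do not grip it, and leave the plates, the saucer and the spoon where they are.

Things in the scene. Friction and masses are not known exactly. Their poses are not given: they have to be found in the camera images.
- rail: fixed aluminium rail lying on the ledge, 480 mm long, 30 mm wide, 16 mm high, with a dark end block (28 mm high) at each end; origin on the ledge under its middle, y axis along the rail, z up, x away from the robot, level; it may be turned by up to 20 degrees
- stop: the shelf stop; slides only along the rail's y, up to 190 mm either side of the rail's middle, 1.5 N friction plus 12 N per m/s. A dark carriage 50 (x) by 80 mm (y), 18 to 40 mm above the ledge, carries a blue block 36 (x) by 80 mm (y), 39 to 119 mm above the ledge; push its flat end faces, 40 mm in y from its middle. Origin on the ledge plane under the block's middle, axes as the rail's
- stop_block (a point): centre of the blue block of the stop, 79 mm above the ledge; axes as the rail's
- stop_pin (a point): fixed point on the stop at its spring pin: 36 mm to +x of the stop's origin, same y, 13 mm above the ledge. The pin hangs in a steel arm that reaches 52 mm from the rail's centre line; 8 mm ball at its foot, orange cap on top (46 to 52 mm above the ledge when down). It rides up over the catch's humps, cap 7 mm higher, and drops about 5 mm into the notch
- catch: fixed yellow catch beside the rail, 36 mm to its +x side, 100 to 140 mm from its middle in +y or -y; foot 26 (x) by 70 (y) by 8 mm, two humps 16 mm high with a V notch between. Origin on the ledge under the notch, axes as the rail's. In y each hump has a gentle outer ramp 25 to 8 mm from the notch (about 4 to 7 N to climb), crest 8 to 6 mm, then a steep drop into the notch
- catch_notch (a point): the bottom of the catch's V notch, 8 mm above the ledge. Once past the crest the pin falls in by itself, the push vanishes and the stop centres itself: stop_pin and this point then agree in y to 1 mm. Driving it out over the far hump takes about 12 to 18 N; a stop that has gone past can be pushed back
- blank: fixed flat grey bracket without humps, same foot (26 by 70 by 8 mm), at the other end of the rail; not the goal
- plate_low: lower green melamine plate, 176 mm across, 24 mm high, loose, origin under its centre; lies behind the catch as seen from the robot, its centre about 140 mm in x beyond it; leave alone
- plate_top: upper yellow melamine plate stacked on it, same size, its rim 34 mm above the ledge; leave alone
- saucer: white ceramic saucer, 144 mm across, 22 mm high, loose, about 140 mm in x beyond the grey bracket; leave alone
- spoon: steel serving spoon, 230 mm long, up to 20 mm high, lying roughly along the rail about 125 mm to its robot side; x axis along it towards the bowl, origin under its middle; leave alone
Mind the look-alikes: they are no part of the job. Leave any green look-alike of the catch alone.

How it is judged (in metres and radians):
At the end, for the whole second after the job is handed in: the stop's pin rests in the notch: stop_pin is within 3 mm of the catch's middle along the rail and the stop is at rest (y of stop_pin in the frame of catch between -0.003 and 0.003 m and linear speed of stop below 0.005 m/s); the robot touches nothing.
It fails at once if a plate, the saucer or the spoon is moved more than 15 mm (distance of any of plate_low, plate_top, saucer, spoon from where it was at the start of the episode above 0.015 m).
It fails at once if the stop is pushed roughly: the fingers load it with more than 40 N (contact force between the fingers and stop above 40 N).
It fails at once if the stop's block is taken between the fingers (x of the grasp point in the frame of stop between -0.018 and 0.018 m and y of the grasp point in the frame of stop between -0.038 and 0.038 m and z of the grasp point in the frame of stop below 0.122 m).
It also fails if it takes over 48 s, if anything falls off the work surface, if the arm or the gripper's body presses on something with over 40 N, if the wrist force passes 120 N, or if a joint passes its speed limit or range.

### The arm

A 6-joint arm with a two-finger parallel gripper is mounted at the origin on the work surface. World frame = base frame: x ahead of the robot, y to its left, z up, the work surface at z = 0. Lengths are in mm, angles in rad, forces in N, time in s.
With the tool pointing down it reaches from about 400 to 925 mm from the base axis. Payload 12.5 kg.
Tool frame: the origin (TCP) lies midway between the tips of the shut fingers; the grasp point (between the pads) lies 19 mm behind it; z points along the fingers, y is the line along which they close (so a half turn about z gives the same grasp; the last joint's range is limited). The gripper opens to 95 mm and grips with 3 to 60 N. Pads are 20 mm wide; open, the fingers measure 119 mm over their backs; the gripper's body (75 mm by 180 mm) begins 59 mm behind the grasp point.
Start: joints at [-1.345, 0.491, 1.559, -0, 1.092, -0.106], TCP at [203.614, -590.921, 214.661] pointing down, gripper open.
Joint ranges: [-3.1, 3.1], [-0.84, 2.19], [0.05, 2.79], [-1.13, 4.28], [0.06, 2.93], [-2.69, 2.69]. Speed limits (rad/s): [2.22, 2.22, 2.79, 3.14, 3.14, 3.14].

### API

Orientations are given as [roll, pitch, yaw] about the fixed x, y, z axes, in that order (R = Rz(yaw) Ry(pitch) Rx(roll)).
In Python, from cell import env gives the robot as it stands.
- The arm moves only by the tool arm_command, never from a script. Its argument "targets" is a list of rows, each a list of 5 numbers: the shift along the tool's x, y, z in mm, then the turn about the tool's z in degrees, then the opening, from 0 (shut) to 1 (fully open). In form: [[tx, ty, tz, roll, fingers], ...]. A call has 1 to 5 rows; each row is the pose to reach, as a shift and turn from the pose commanded when the call began, along the tool's axes at that moment; what a row does not reach only later rows make up. A row lasts 1/10 s, in which the tool goes at most 50 mm and 8.59 degrees, less where a joint would pass 70% of its speed; a pose out of reach is approached as far as the arm can. A call with a gripper value outside its range is refused whole. The fingers move at their own pace and stop on an object; the grip force is fixed at half the most. Time passes only in rows, so rows that repeat a pose let the fingers close. It gives the time, the measured TCP pose, the force, the opening and the grip force at its end, in the units of the state.
- env.state(): the state, without advancing time (a new reading comes with each control period).
- env.read_camera(name): name is "side" or "top"; returns a dict with "frame" (400x640x3 uint8, red, green, blue), "vertical_fov" (degrees; the focal length in pixels is half the picture's height over the tangent of half this angle, whatever the lens; pixels are square), "cx", "cy" (the principal point, pixels), "world_from_camera" (4x4, takes a point from camera to world coordinates). Camera axes: x right, y down, z forward; pixel columns grow to the right and rows downward; lengths in mm; the calibration is good to about 2 mm. A picture is of the moment at which its call begins. There is no depth.
- env.job_done(): hands the job in; it is judged then, once.
The state is a dict: "t": time; "joints": joint angles; "qvel": joint speeds; "tau": joint torques, N m; "eef_pos": TCP position; "tcp_rot": TCP orientation; "ft_force": force on the tool from outside, world axes, zero at the start; "moment": the same for the moment, N m; "opening": opening from 0.0 (shut) to 1.0 (fully open); "grip_force": force on a finger pad.
Only numpy, scipy, OpenCV 4.12 (cv2) and the standard library are available. Lean on these libraries where they do the work, as an engineer would, in place of code of your own. Each camera call takes 0.05 s, during which the arm holds its last target. There are 200 camera calls.

## Working session

There is one attempt and no reset: what is moved stays moved. The work goes in short steps, Python scripts to look and compute and a tool call to move; the robot and the scene stay as the last step left them, time stands still between calls to the robot, and variables do not carry over. Pictures are saved under pics/ and viewed, at most 10 in all, crops included, and the job is handed in when it is done.

Besides the shell and the picture viewer there is one more tool, called after "Call:" as name(argument=value, ...), one argument or row to a line, values as JSON. arm_command: Moves the arm, as the interface text tells. Its arguments: {"type":"object","properties":{"targets":{"type":"array","items":{"type":"array","items":{"type":"number"}}}},"required":["targets"]}

```bash
mkdir -p pics; ls; cat > h.py <<'E'
import numpy as np, cv2
from cell import env
def cam(n):
    c=env.read_camera(n); h=c["frame"].shape[0]
    c["f"]=h/2/np.tan(np.radians(c["vertical_fov"])/2); return c
def ray(c,u,v,z):
    T=np.array(c["world_from_camera"]); d=T[:3,:3]@np.array([(u-c["cx"])/c["f"],(v-c["cy"])/c["f"],1])
    o=T[:3,3]; return o+d*(z-o[2])/d[2]
def save(img,name): cv2.imwrite("pics/"+name,cv2.cvtColor(img,cv2.COLOR_RGB2BGR))
E
python3 - <<'E'
from h import *
np.set_printoptions(precision=3,suppress=True)
s=env.state(); print({k:s[k] for k in("t","eef_pos","tcp_rot","ft_force","opening")})
fs=[]
for n in("side","top"):
    c=cam(n); fs.append(c["frame"]); print(n,c["f"],c["cx"],c["cy"]); print(np.array(c["world_from_camera"]))
    save(c["frame"],n+"0.png")
E
```

```text
pics
{'t': 0.0, 'eef_pos': array([ 203.567, -590.673,  214.063]), 'tcp_rot': array([-3.14 , -0.   ,  0.332]), 'ft_force': array([0.453, 0.111, 0.087]), 'opening': 1.0007068755076942}
side 453.5914529811484 327.5916284932167 198.82881742465042
[[ -0.946  -0.248   0.206 375.458]
 [ -0.323   0.711  -0.625 464.625]
 [  0.008  -0.658  -0.753 750.084]
 [  0.      0.      0.      1.   ]]
top 428.68065495927317 314.0633773984332 202.39826596963974
[[  0.004  -0.987   0.16  429.389]
 [ -1.     -0.001   0.014 -97.214]
 [ -0.013  -0.16   -0.987 983.758]
 [  0.      0.      0.      1.   ]]
```

View pics/top0.png

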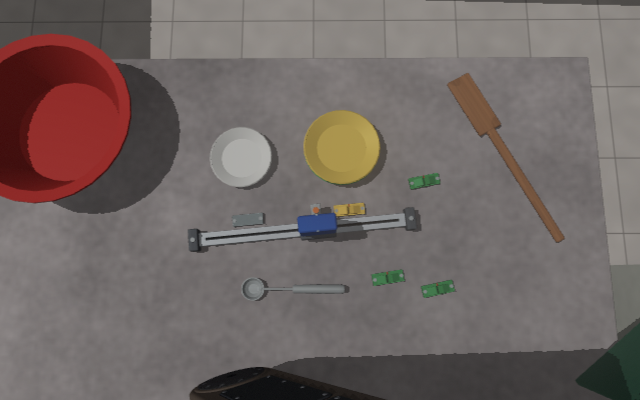

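View pics/side0.png

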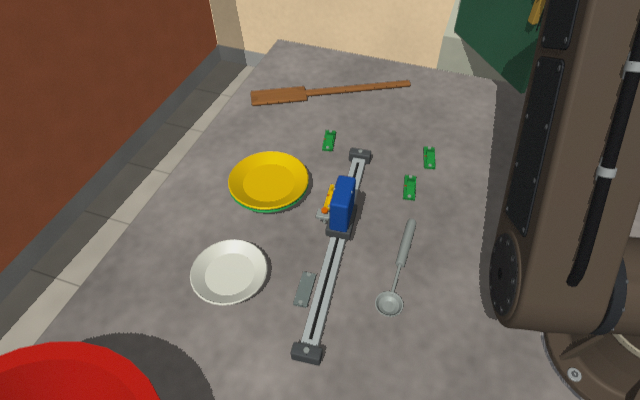

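Top: the candidates for the catch are the yellow one at (349,210), beside the rail and in front of the plates, and the green look-alikes at (425,181), (388,277) and (438,289). The grey blank is at (248,219). The stop is at (317,224) with its orange cap at (315,210), and the rail's end blocks are at (194,240) and (411,219). The side view agrees. I choose the yellow one and will measure it and check it in a crop.

```bash
cat >> h.py <<'E'
def blob(img,lo,hi,box):
    x0,y0,x1,y1=box; hsv=cv2.cvtColor(img,cv2.COLOR_RGB2HSV)
    m=cv2.inRange(hsv,np.array(lo),np.array(hi)); k=np.zeros_like(m); k[y0:y1,x0:x1]=m[y0:y1,x0:x1]
    n,l,st,ce=cv2.connectedComponentsWithStats(k)
    i=1+np.argmax(st[1:,4]); p=np.argwhere(l==i)[:,::-1].astype(np.float32); return p,cv2.minAreaRect(p)
E
python3 - <<'E'
from h import *
np.set_printoptions(precision=1,suppress=True)
c=cam("top"); im=c["frame"]
for n,lo,hi,box,z in [("endL",(0,0,0),(179,90,90),(183,222,203,256),28),("endR",(0,0,0),(179,90,90),(403,202,420,234),28),
  ("blue",(105,120,40),(130,255,255),(290,205,345,245),119),("catch",(18,120,90),(32,255,255),(328,198,372,220),11),
  ("cap",(3,150,120),(16,255,255),(305,202,328,218),52)]:
    p,r=blob(im,lo,hi,box); print(n,len(p),r,[ray(c,*r[0],zz) for zz in (z,)])
    print("   ",[ray(c,*q,z)[:2] for q in cv2.boxPoints(r)])
save(cv2.resize(im[190:260,180:430],None,fx=3.2,fy=3.2,interpolation=cv2.INTER_CUBIC),"crop1.png")
E
```

```text
endL 284 ((195.0, 240.5), (23.0, 14.0), 90.0) [array([497.3, 181.8,  28. ])]
    [array([523.1, 198.8]), array([523.2, 167.3]), array([471.8, 164.9]), array([471.7, 196.2])]
endR 325 ((411.0, 219.0), (24.0, 16.0), 90.0) [array([ 546.6, -301.1,   28. ])]
    [array([ 573.8, -284. ]), array([ 573.8, -319.9]), array([ 519.8, -318. ]), array([ 519.7, -282.4])]
blue 629 ((316.49591064453125, 222.71096801757812), (16.906593322753906, 38.31462860107422), 83.9909896850586) [array([527.5, -90.3, 119. ])]
    [array([540.5, -49.8]), array([ 548.9, -127.3]), array([ 514.6, -130.7]), array([506.3, -53.7])]
catch 288 ((349.0247802734375, 209.24754333496094), (10.845905303955078, 29.652109146118164), 84.2894058227539) [array([ 570.9, -163.9,   11. ])]
    [array([ 580. , -128.9]), array([ 586.9, -196.7]), array([ 561.9, -198.8]), array([ 555. , -131.3])]
cap 17 ((315.5, 210.0), (4.0, 3.0), 90.0) [array([563.2, -87.6,  52. ])]
    [array([567.6, -84.2]), array([567.6, -90.8]), array([558.8, -90.9]), array([558.7, -84.3])]
```

View pics/crop1.png

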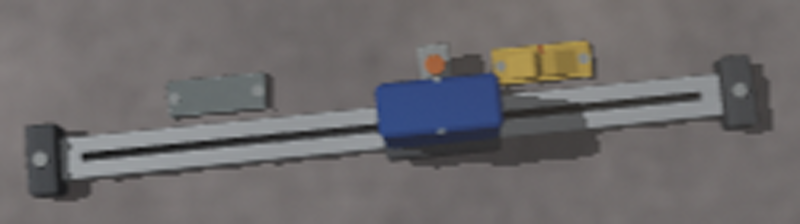

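The crop shows the yellow two-humped catch with its notch near (349,209) and the orange cap up-rail of it. Block to notch is about 77 mm towards world -y, and the rail is turned 5.8°. Setting out now: shut the fingers, align them with the rail and travel high.

Call:
arm_command(
  targets=[
    [186,-168,0,13.2,0],
    [186,-168,0,13.2,0],
    [186,-168,0,13.2,0],
    [186,-168,0,13.2,0],
    [186,-168,0,13.2,0],
  ],
)

```text
t: 0.65
eef_pos: [324.9, -370.2, 214.6]
tcp_rot: [-3.142, -0.0, 0.101]
ft_force: [1.1, -1.0, 0.1]
opening: 0.636
grip_force: 0.0
```

Call:
arm_command(
  targets=[
    [230,-330,0,0,0],
    [230,-330,0,0,0],
    [230,-330,0,0,0],
    [230,-330,0,0,0],
    [230,-330,0,0,0],
  ],
)

```text
t: 1.15
eef_pos: [446.5, -151.6, 214.7]
tcp_rot: [3.141, -0.0, 0.101]
ft_force: [1.4, -1.5, 0.2]
opening: 0.213
grip_force: 0.0
```

```bash
python3 - <<'E'
from h import *
print(env.state()["eef_pos"])
E
```

```text
[ 446.45913912 -151.59546582  214.72113808]
```

Call:
arm_command(
  targets=[
    [87,-125,0,0,0],
    [87,-125,0,0,0],
    [87,-125,0,0,0],
    [87,-125,0,0,0],
    [87,-125,0,0,0],
  ],
)

```text
t: 1.65
eef_pos: [519.8, -19.4, 214.3]
tcp_rot: [3.142, 0.001, 0.104]
ft_force: [-0.4, -0.5, -0.2]
opening: 0.005
grip_force: 0.0
```

Call:
arm_command(
  targets=[
    [0,0,50,0,0],
    [0,0,90,0,0],
    [0,0,90,0,0],
    [0,0,90,0,0],
  ],
)

```text
t: 2.05
eef_pos: [519.7, -21.4, 125.2]
tcp_rot: [-3.142, 0.001, 0.1]
ft_force: [0.3, 0.2, 1.1]
opening: 0.0
grip_force: 0.0
```

```bash
python3 - <<'E'
from h import *
c=cam("side"); im=c["frame"]; save(cv2.resize(im[60:310,220:460],None,fx=2.2,fy=2.2,interpolation=cv2.INTER_CUBIC),"s1.png")
print(env.state()["eef_pos"])
E
```

```text
[520.33683285 -21.35688003 126.17755787]
```

View pics/s1.png

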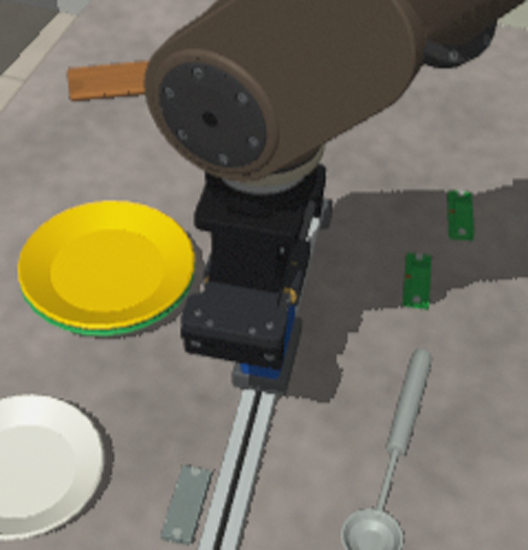

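The stop and rail are seen below the gripper and the fingers are up-rail of the block, with the plates, saucer and spoon untouched. Next I lower, then creep forward.

Call:
arm_command(
  targets=[
    [0,0,30,0,0],
    [0,0,60,0,0],
    [0,0,60,0,0],
  ],
)

```text
t: 2.4
eef_pos: [519.3, -20.7, 64.1]
tcp_rot: [-3.141, 0.002, 0.101]
ft_force: [0.2, 1.1, 1.0]
opening: 0.003
grip_force: 0.0
```

Call:
arm_command(
  targets=[
    [0,4,0,0,0],
    [0,8,0,0,0],
    [0,12,0,0,0],
    [0,16,0,0,0],
    [0,20,0,0,0],
  ],
)

```text
t: 2.9
eef_pos: [522.1, -40.7, 65.2]
tcp_rot: [3.141, -0.001, 0.101]
ft_force: [0.8, 1.7, 2.1]
opening: 0.0
grip_force: 1.1
```

Call:
arm_command(
  targets=[
    [0,4,0,0,0],
    [0,8,0,0,0],
    [0,12,0,0,0],
    [0,16,0,0,0],
    [0,20,0,0,0],
  ],
)

```text
t: 3.4
eef_pos: [523.9, -60.5, 64.6]
tcp_rot: [3.142, -0.0, 0.101]
ft_force: [0.1, 1.8, 2.1]
opening: 0.004
grip_force: 1.1
```

Call:
arm_command(
  targets=[
    [0,4,0,0,0],
    [0,8,0,0,0],
    [0,12,0,0,0],
    [0,16,0,0,0],
    [0,20,0,0,0],
  ],
)

```text
t: 3.9
eef_pos: [525.9, -80.4, 64.6]
tcp_rot: [3.141, -0.0, 0.101]
ft_force: [1.1, 1.6, 1.0]
opening: 0.004
grip_force: 1.1
```

```bash
python3 - <<'E'
from h import *
c=cam("top"); im=c["frame"]; save(cv2.resize(im[140:260,260:430],None,fx=4.5,fy=4.5,interpolation=cv2.INTER_CUBIC),"t2.png")
s=env.state();print(s["eef_pos"],s["ft_force"])
E
```

```text
[525.94133873 -80.88710422  64.58259353] [ 0.84919127 -0.35245991  0.06773613]
```

View pics/t2.png

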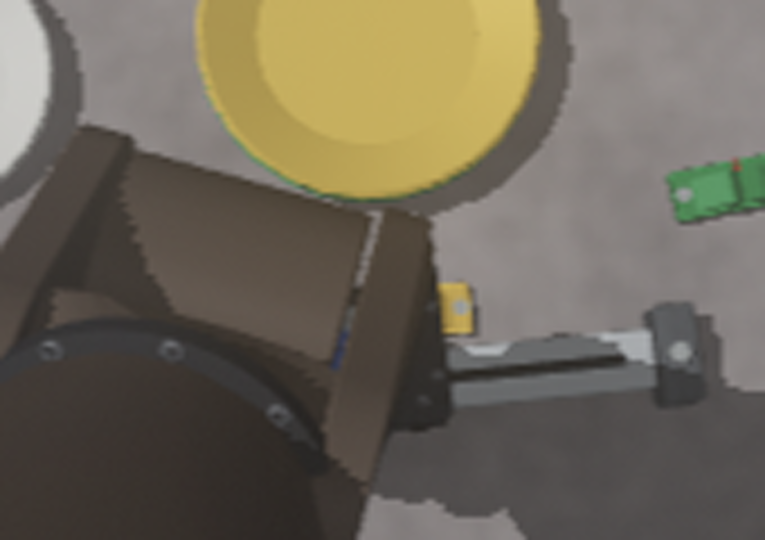

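The arm hides the stop from above, as expected; only the catch's far end at crop (458,308) shows and the plates are still. The force of about 1.7 N matches sliding friction. The ramp should start in about 10 mm, so I creep from here.

Call:
arm_command(
  targets=[
    [0,3,0,0,0],
    [0,6,0,0,0],
    [0,9,0,0,0],
    [0,11,0,0,0],
    [0,13,0,0,0],
  ],
)

```text
t: 4.45
eef_pos: [527.1, -93.2, 64.6]
tcp_rot: [-3.142, 0.0, 0.101]
ft_force: [0.5, 2.5, 0.4]
opening: 0.008
grip_force: 1.4
```

Call:
arm_command(
  targets=[
    [0,1.5,0,0,0],
    [0,3,0,0,0],
    [0,4.5,0,0,0],
    [0,6,0,0,0],
    [0,7,0,0,0],
  ],
)

```text
t: 4.95
eef_pos: [527.7, -99.5, 64.6]
tcp_rot: [-3.141, 0.0, 0.101]
ft_force: [0.7, 7.1, 0.2]
opening: 0.006
grip_force: 3.7
```

Call:
arm_command(
  targets=[
    [0,1,0,0,0],
    [0,2,0,0,0],
    [0,3,0,0,0],
  ],
)

```text
t: 5.25
eef_pos: [528.0, -102.3, 64.6]
tcp_rot: [-3.141, 0.0, 0.102]
ft_force: [1.6, 7.9, 1.1]
opening: 0.001
grip_force: 4.0
```

Climbing the ramp at 7–8 N; 1 mm at a time now.

Call:
arm_command(
  targets=[
    [0,1,0,0,0],
    [0,2,0,0,0],
    [0,3,0,0,0],
  ],
)

```text
t: 5.55
eef_pos: [528.3, -105.2, 64.6]
tcp_rot: [-3.141, 0.001, 0.102]
ft_force: [0.6, 8.8, 0.7]
opening: 0.006
grip_force: 4.0
```

Call:
arm_command(
  targets=[
    [0,1,0,0,0],
    [0,2,0,0,0],
  ],
)

```text
t: 5.75
eef_pos: [528.5, -107.3, 64.6]
tcp_rot: [-3.141, 0.0, 0.102]
ft_force: [1.0, 8.1, 1.2]
opening: 0.006
grip_force: 3.7
```

Call:
arm_command(
  targets=[
    [0,1,0,0,0],
    [0,2,0,0,0],
  ],
)

```text
t: 5.95
eef_pos: [528.8, -109.8, 64.6]
tcp_rot: [-3.142, 0.0, 0.102]
ft_force: [0.9, 2.4, -1.1]
opening: 0.005
grip_force: 1.0
```

Call:
arm_command(
  targets=[
    [0,1,0,0,0],
    [0,1,0,0,0],
  ],
)

```text
t: 6.15
eef_pos: [529.1, -111.3, 64.6]
tcp_rot: [3.141, -0.0, 0.101]
ft_force: [-0.4, -0.1, -0.5]
opening: 0.006
grip_force: 0.0
```

The push has vanished, so I back off, rise and look.

Call:
arm_command(
  targets=[
    [0,-10,0,0,0],
    [0,-25,0,0,0],
    [0,-40,0,0,0],
    [0,-40,-50,0,0],
    [0,-40,-100,0,0],
  ],
)

```text
t: 6.65
eef_pos: [524.0, -69.2, 164.9]
tcp_rot: [-3.14, 0.003, 0.103]
ft_force: [0.9, -0.4, 0.9]
opening: 0.002
grip_force: 0.0
```

Call:
arm_command(
  targets=[
    [-40,-30,-40,0,0],
    [-80,-60,-40,0,0],
    [-120,-90,-40,0,0],
    [-120,-130,-40,0,0],
    [-120,-170,-40,0,0],
  ],
)

```text
t: 7.15
eef_pos: [385.9, 87.8, 205.1]
tcp_rot: [3.142, -0.001, 0.101]
ft_force: [0.3, -0.3, 0.2]
opening: 0.004
grip_force: 0.0
```

Call:
arm_command(
  targets=[
    [0,-50,0,0,0],
    [0,-100,0,0,0],
    [0,-150,0,0,0],
    [0,-150,0,0,0],
    [0,-150,0,0,0],
  ],
)

```text
t: 7.65
eef_pos: [371.9, 236.4, 204.4]
tcp_rot: [3.141, 0.0, 0.105]
ft_force: [-0.2, -1.0, -1.2]
opening: 0.006
grip_force: 0.0
```

```bash
python3 - <<'E'
from h import *
np.set_printoptions(precision=1,suppress=True)
c=cam("top"); im=c["frame"]
for n,lo,hi,box,z in [("blue",(105,120,40),(130,255,255),(310,195,390,245),119),("cap",(3,150,120),(16,255,255),(335,195,365,220),50)]:
    try:
        p,r=blob(im,lo,hi,box); print(n,len(p),r,ray(c,*r[0],z))
    except Exception as e: print(n,e)
save(cv2.resize(im[130:270,230:430],None,fx=4,fy=4,interpolation=cv2.INTER_CUBIC),"t3.png")
print(env.state()["eef_pos"],env.state()["ft_force"])
E
```

```text
blue 627 ((353.50494384765625, 219.04949951171875), (16.517616271972656, 39.00545883178711), 84.2894058227539) [ 535.1 -165.4  119. ]
cap 20 ((350.0, 206.0), (4.0, 4.0), 90.0) [ 572.5 -163.5   50. ]
[372.3 235.4 204.4] [-0.  -0.6  0.3]
```

View pics/t3.png

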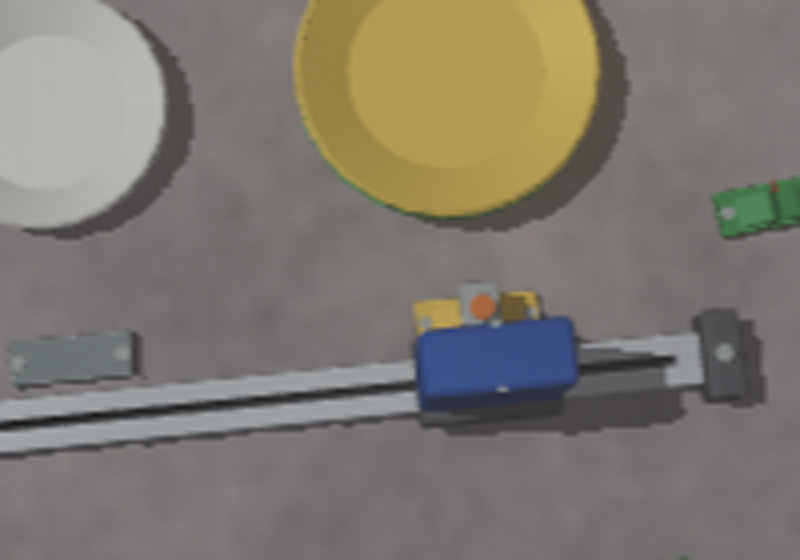

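The cap at crop (482,306) sits mid-catch: cap y is -163.5 against notch y of -163.9. The block has moved on about 2.5 mm ahead of where the finger stopped, so the pin has dropped. Plates and saucer are in place and the arm is clear, so I hand in.

```bash
python3 -c "
from h import *
print(env.job_done())"
```

```text
the job is handed in; nothing more can be done
None
```

I pushed the blue stop along the rail until its pin dropped into the yellow catch's notch (cap within about 1 mm of the notch in the last picture), backed the arm clear and handed the job in; no verdict came back.

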